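# Rack the microscope objectives in their set-out order

### The job

The four microscope objectives standing in their coloured canister bases on the grey tray are set out in the order in which they will be fitted. Move them into the black rack, one in each pocket, in the same left-to-right order (seen from the robot) as they stand now, each standing upright on its thread at the bottom of its pocket. Set them down gently, neither dropping nor tipping any of them, and leave the mouse, the screwdriver and the eyepiece where they lie.

Things in the scene. Friction and masses are not known exactly. Their poses are not given: they have to be found in the camera images.
- objective_red: Microscope objective with a red magnification band, loose, 61 mm tall, about 240 g, standing upright on its mounting thread in the red canister base. Round: thread 26 mm in diameter for the lowest 5 mm, then a straight satin-metal barrel 34 mm in diameter from 5 to 50 mm (the part to grip), the red band at 48 to 55 mm, then a nose no wider than 26 mm narrowing to 24 mm at the lens on top. Origin: centre of its underside; z is its axis, up.
- objective_yellow: Microscope objective with a yellow magnification band, loose, 64 mm tall, about 250 g, standing upright on its mounting thread in the yellow canister base. Round: thread 26 mm in diameter for the lowest 5 mm, then a straight satin-metal barrel 34 mm in diameter from 5 to 50 mm (the part to grip), the yellow band at 48 to 55 mm, then a nose no wider than 26 mm narrowing to 22 mm at the lens on top. Origin: centre of its underside; z is its axis, up.
- objective_green: Microscope objective with a green magnification band, loose, 75 mm tall, about 280 g, standing upright on its mounting thread in the green canister base. Round: thread 26 mm in diameter for the lowest 5 mm, then a straight satin-metal barrel 34 mm in diameter from 5 to 50 mm (the part to grip), the green band at 48 to 55 mm, then a nose no wider than 26 mm narrowing to 20 mm at the lens on top. Origin: centre of its underside; z is its axis, up.
- objective_blue: Microscope objective with a blue magnification band, loose, 82 mm tall, about 310 g, standing upright on its mounting thread in the blue canister base. Round: thread 26 mm in diameter for the lowest 5 mm, then a straight satin-metal barrel 34 mm in diameter from 5 to 50 mm (the part to grip), the blue band at 48 to 55 mm, then a nose no wider than 26 mm narrowing to 16 mm at the lens on top. Origin: centre of its underside; z is its axis, up.
- canister_red: Base of a plastic lens canister, red, an open round cup fixed on the grey tray; the red-banded objective stands in it at the start. 50 mm outside and 44 mm inside diameter, 13 mm high, inner floor 3 mm above its origin. Origin: centre of its underside, which lies on the tray 6 mm above the bench.
- canister_yellow: Base of a plastic lens canister, yellow, an open round cup fixed on the grey tray; the yellow-banded objective stands in it at the start. 50 mm outside and 44 mm inside diameter, 13 mm high, inner floor 3 mm above its origin. Origin: centre of its underside, which lies on the tray 6 mm above the bench.
- canister_green: Base of a plastic lens canister, green, an open round cup fixed on the grey tray; the green-banded objective stands in it at the start. 50 mm outside and 44 mm inside diameter, 13 mm high, inner floor 3 mm above its origin. Origin: centre of its underside, which lies on the tray 6 mm above the bench.
- canister_blue: Base of a plastic lens canister, blue, an open round cup fixed on the grey tray; the blue-banded objective stands in it at the start. 50 mm outside and 44 mm inside diameter, 13 mm high, inner floor 3 mm above its origin. Origin: centre of its underside, which lies on the tray 6 mm above the bench.
- tray: Grey plastic storage tray, fixed, 78 mm (x) by 268 mm (y) by 10 mm, carrying the four canister bases in a row along its y axis, 62 mm apart, at y = +93, +31, -31 and -93 mm. Origin: centre of its underside, on the bench; z up. It may stand on the left or the right of the rack. Its +y end is the left one as the robot sees it (it is turned by less than 20 degrees).
- rack: Black plastic objective rack, fixed, 66 mm (x) by 256 mm (y) by 20 mm, empty at the start, with four equal round pockets in a row along its y axis, 62 mm apart, centred at x = 0 and y = +93, +31, -31 and -93 mm. Pockets are 46 mm in diameter and 12 mm deep: their floor, a pale pad, is 8 mm above the origin, the rim 20 mm. Origin: centre of its underside, on the bench; z up. Its +y end is the left one as the robot sees it (it is turned by less than 20 degrees).
- mouse: Bystander: blue and black computer mouse, loose, 100 by 58 by 33 mm, beyond the racks. Origin: centre of its underside.
- screwdriver: Bystander: screwdriver with an orange handle, loose, 150 mm long, lying flat beyond the racks. Origin: under its middle; x points from handle to tip.
- eyepiece: Bystander: spare black eyepiece, loose, 39 mm in diameter, 52 mm tall, standing beyond the racks. Origin: centre of its underside.
Mind the look-alikes: they are no part of the job. Leave any orange look-alike of the objective_red alone.

How it is judged (in metres and radians):
At the end, for the whole second after the job is handed in: Each objective stands in the rack pocket that has the same place in the row, counted from the left, as its own canister base has on the tray: within 12 mm of the pocket's centre along and across the rack, its underside within 4 mm of the pocket floor, upright within 0.12 rad, released and at rest (((y of canister_red in the frame of tray between 0.073 and 0.113 m and y of objective_red in the frame of rack between 0.081 and 0.105 m) or (y of canister_red in the frame of tray between 0.011 and 0.051 m and y of objective_red in the frame of rack between 0.019 and 0.043 m) or (y of canister_red in the frame of tray between -0.051 and -0.011 m and y of objective_red in the frame of rack between -0.043 and -0.019 m) or (y of canister_red in the frame of tray between -0.113 and -0.073 m and y of objective_red in the frame of rack between -0.105 and -0.081 m)) and x of objective_red in the frame of rack between -0.012 and 0.012 m and z of objective_red in the frame of rack between 0.004 and 0.012 m and angle between each of objective_red, objective_yellow, objective_green, objective_blue's own z axis and vertical below 0.12 rad and linear speed of each of objective_red, objective_yellow, objective_green, objective_blue below 0.02 m/s and angular speed of each of objective_red, objective_yellow, objective_green, objective_blue below 0.3 rad/s and ((y of canister_yellow in the frame of tray between 0.073 and 0.113 m and y of objective_yellow in the frame of rack between 0.081 and 0.105 m) or (y of canister_yellow in the frame of tray between 0.011 and 0.051 m and y of objective_yellow in the frame of rack between 0.019 and 0.043 m) or (y of canister_yellow in the frame of tray between -0.051 and -0.011 m and y of objective_yellow in the frame of rack between -0.043 and -0.019 m) or (y of canister_yellow in the frame of tray between -0.113 and -0.073 m and y of objective_yellow in the frame of rack between -0.105 and -0.081 m)) and x of objective_yellow in the frame of rack between -0.012 and 0.012 m and z of objective_yellow in the frame of rack between 0.004 and 0.012 m and ((y of canister_green in the frame of tray between 0.073 and 0.113 m and y of objective_green in the frame of rack between 0.081 and 0.105 m) or (y of canister_green in the frame of tray between 0.011 and 0.051 m and y of objective_green in the frame of rack between 0.019 and 0.043 m) or (y of canister_green in the frame of tray between -0.051 and -0.011 m and y of objective_green in the frame of rack between -0.043 and -0.019 m) or (y of canister_green in the frame of tray between -0.113 and -0.073 m and y of objective_green in the frame of rack between -0.105 and -0.081 m)) and x of objective_green in the frame of rack between -0.012 and 0.012 m and z of objective_green in the frame of rack between 0.004 and 0.012 m and ((y of canister_blue in the frame of tray between 0.073 and 0.113 m and y of objective_blue in the frame of rack between 0.081 and 0.105 m) or (y of canister_blue in the frame of tray between 0.011 and 0.051 m and y of objective_blue in the frame of rack between 0.019 and 0.043 m) or (y of canister_blue in the frame of tray between -0.051 and -0.011 m and y of objective_blue in the frame of rack between -0.043 and -0.019 m) or (y of canister_blue in the frame of tray between -0.113 and -0.073 m and y of objective_blue in the frame of rack between -0.105 and -0.081 m)) and x of objective_blue in the frame of rack between -0.012 and 0.012 m and z of objective_blue in the frame of rack between 0.004 and 0.012 m); the robot touches nothing.
It fails at once if the mouse, the screwdriver or the eyepiece is pushed more than 25 mm from its place (distance of any of mouse, screwdriver, eyepiece from where it was at the start of the episode above 0.025 m).
It fails at once if an objective is tipped over (leans more than about 35 degrees) (angle between any of objective_red, objective_yellow, objective_green, objective_blue's own z axis and vertical above 0.6 rad).
It fails at once if an objective is dropped (falls freely from more than about 13 mm) ((contact force between the fingers and objective_red below 0.05 N and linear speed of objective_red above 0.5 m/s) or (contact force between the fingers and objective_yellow below 0.05 N and linear speed of objective_yellow above 0.5 m/s) or (contact force between the fingers and objective_green below 0.05 N and linear speed of objective_green above 0.5 m/s) or (contact force between the fingers and objective_blue below 0.05 N and linear speed of objective_blue above 0.5 m/s)).
It also fails if it takes over 106 s, if anything falls off the work surface, if the arm or the gripper's body presses on something with over 40 N, if the wrist force passes 120 N, or if a joint passes its speed limit or range.

### The arm

A 6-joint arm with a two-finger parallel gripper is mounted at the origin on the work surface. World frame = base frame: x ahead of the robot, y to its left, z up, the work surface at z = 0. Lengths are in mm, angles in rad, forces in N, time in s.
With the tool pointing down it reaches from about 275 to 750 mm from the base axis. Payload 10.2 kg.
Tool frame: the origin (TCP) lies at the very end of the fingers, on their centre line; the grasp point (between the pads) lies 19 mm behind it; z points along the fingers, y is the line along which they close (so a half turn about z gives the same grasp; the last joint's range is limited). The gripper opens to 85 mm and grips with 20 to 120 N. Pads are 22 mm wide; open, the fingers measure 114 mm over their backs; the gripper's body (76 mm by 85 mm) begins 54 mm behind the grasp point. The pads swing forward as they close: fully open they stand 13 mm farther back than shut.
Start: joints at [-1.371, 0.313, 1.498, -0, 1.331, -0.223], TCP at [215.404, -478.782, 231.294] pointing down, gripper open.
Joint ranges: [-2.94, 2.94], [-0.97, 2.17], [0.19, 2.56], [-1.23, 4.37], [0.02, 3.11], [-2.88, 2.88]. Speed limits (rad/s): [2.39, 2.39, 3.01, 3.14, 3.14, 3.14].

### API

Orientations are given as a unit quaternion [w, x, y, z].
In Python, from rig import monitor, eyes, job gives the robot as it stands. The module is installed in compiled form; this text tells all that it offers.
- The arm moves only by the tool send_rows, never from a script. Its argument "targets" is one flat list of numbers, 7 for each row, row after row: the turn, a rotation vector about the tool's x, y, z in degrees, then the shift along the tool's x, y, z in units of 60 mm (1.0 is 60 mm), then the opening, from -1 (shut) to 1 (fully open), so that 0 is half open. A call has 1 to 5 rows; each row shifts and turns the commanded pose from where the row before left it, along the tool's axes as they then stand; what a row does not reach is not made up. A row lasts 1/8 s, in which the tool goes at most 62.5 mm and 10.7 degrees, less where a joint would pass 70% of its speed; a pose out of reach is approached as far as the arm can. A call is refused whole if a number of a shift passes 1 or a number of a turn 10.7, either way. A call with a gripper value outside its range is refused whole. The fingers move at their own pace and stop on an object; "newtons" is the grip in N (left out, the last holds). Time passes only in rows, so rows that do not move let the fingers close. It gives the time, the measured TCP pose, the force, the opening and the grip force at its end, in the units of the state.
- monitor.sense(): the state, without advancing time (a new reading comes with each control period).
- eyes.capture(name): name is "side" or "top" or "wrist"; returns a dict with "img" (400x640x3 uint8, red, green, blue), "K" (3x3 intrinsics, pixels), "R" (3x3) and "t" (3): a world point X has camera coordinates R X + t. Camera axes: x right, y down, z forward; pixel columns grow to the right and rows downward; lengths in mm; the calibration is good to about 2 mm. A picture is of the moment at which its call begins. There is no depth.
- job.finish_job(): hands the job in; it is judged then, once.
The state is a dict: "time_s": time; "joints": joint angles; "dq": joint speeds; "tau": joint torques, N m; "eef_pos": TCP position; "ee_rot": TCP orientation; "force": force on the tool from outside, world axes, zero at the start; "wrist_torque": the same for the moment, N m; "grip_width": opening from 0.0 (shut) to 1.0 (fully open); "grip_force": force on a finger pad.
Only numpy, scipy, OpenCV 4.12 (cv2) and the standard library are available. Lean on these libraries where they do the work, as an engineer would, in place of code of your own. Each camera call takes 0.05 s, during which the arm holds its last target. There are 200 camera calls.

## Working session

There is one attempt and no reset: what is moved stays moved. The work goes in short steps, Python scripts to look and compute and a tool call to move; the robot and the scene stay as the last step left them, time stands still between calls to the robot, and variables do not carry over. Pictures are saved under pics/ and viewed, at most 14 in all, crops included, and the job is handed in when it is done.

Besides the shell and the picture viewer there is one more tool, called after "Request:" by a JSON object that holds its "op" and its "data". send_rows: Moves the arm, as the interface text tells. Its arguments: {"type":"object","properties":{"targets":{"type":"array","items":{"type":"number"}},"newtons":{"type":"number"}},"required":["targets"]}

```bash
mkdir -p pics; python3 - <<'E'
from rig import monitor, eyes
import cv2,numpy as np,pickle
s=monitor.sense();print({k:np.round(v,3) for k,v in s.items()})
d={}
for n in("side","top"):
    c=eyes.capture(n);d[n]=c;cv2.imwrite(f"pics/{n}0.png",c["img"][:,:,::-1]);print(n,c["K"].round(1).tolist(),c["R"].round(3).tolist(),c["t"].round(1))
pickle.dump(d,open("c0.pkl","wb"))
E
```

```text
{'time_s': np.float64(0.0), 'joints': array([-1.371,  0.313,  1.498,  0.   ,  1.331, -0.223]), 'dq': array([-0.001,  0.   , -0.   , -0.002, -0.   ,  0.001]), 'tau': array([-1.0000e-03, -4.1226e+01, -2.5974e+01, -0.0000e+00,  4.0000e-03,
        0.0000e+00]), 'eef_pos': array([ 215.335, -478.502,  230.717]), 'ee_rot': array([-0.001,  0.978,  0.21 ,  0.   ]), 'force': array([-0.422,  0.084, -0.455]), 'wrist_torque': array([-0.023,  0.009,  0.002]), 'grip_force': np.float64(0.0), 'grip_width': np.float64(0.999)}
side [[395.0, 0.0, 317.9], [0.0, 395.0, 212.3], [0.0, 0.0, 1.0]] [[-0.949, -0.315, 0.014], [-0.235, 0.678, -0.697], [0.21, -0.665, -0.717]] [578.6 184.1 666.8]
top [[447.8, 0.0, 324.2], [0.0, 447.8, 201.2], [0.0, 0.0, 1.0]] [[0.158, -0.988, 0.001], [-0.967, -0.154, -0.202], [0.199, 0.031, -0.979]] [-87.8 629.6 783.5]
```

View pics/top0.png

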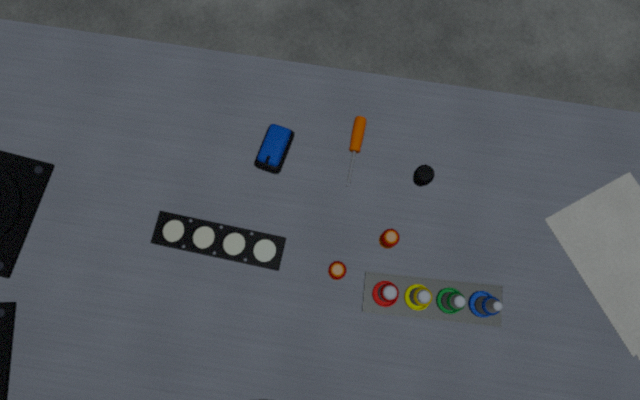

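View pics/side0.png

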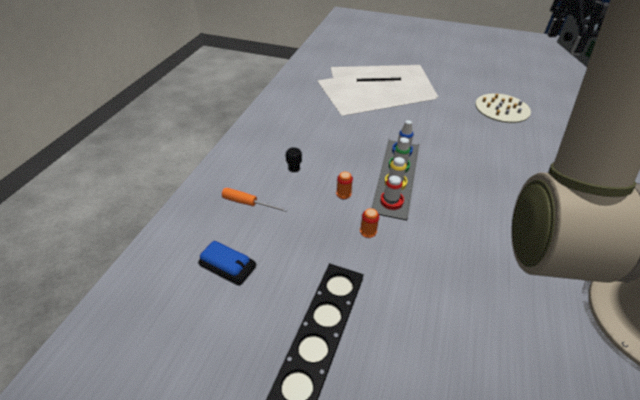

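The top view shows, from left to right, red (385,293), yellow (417,297), green (450,300) and blue (485,303). The rack pads are at (173,230), (204,237), (234,243) and (264,250), and the orange look-alikes are at (337,270) and (389,238). The side view agrees with this order.

```bash
cat > h.py <<'E'
import numpy as np,cv2
def ray(c,p,z):
    R,t,K=map(np.array,(c["R"],c["t"],c["K"]));C=-R.T@t
    d=R.T@np.linalg.inv(K)@np.array([p[0],p[1],1.]);return C+d*(z-C[2])/d[2]
def proj(c,X):
    q=c["K"]@(c["R"]@np.array(X,float)+c["t"]);return q[:2]/q[2]
def fitrow(P): # P: 4 points from left to right -> centre, yaw, residual
    s=np.array([93,31,-31,-93.]);P=np.array(P)[:,:2];c=P.mean(0);v=(s[:,None]*(P-c)).sum(0)
    u=v/np.linalg.norm(v);yaw=np.arctan2(-u[0],u[1]);fit=c+s[:,None]*u
    return c,yaw,fit,np.linalg.norm(P-fit,axis=1)
E
python3 - <<'E'
from h import *
import pickle
d=pickle.load(open("c0.pkl","rb"));c=d["top"];im=c["img"];hsv=cv2.cvtColor(im,cv2.COLOR_RGB2HSV)
g=(im.min(2)>140).astype(np.uint8);g[:, :140]=0;g[:,300:]=0
n,l,st,ce=cv2.connectedComponentsWithStats(g)
P=sorted([tuple(ce[i]) for i in range(1,n) if st[i,4]>100]);print(P)
W=[ray(c,p,8) for p in P];r=fitrow(W);print("rack",r[0],np.degrees(r[1]),r[2].round(1).tolist(),r[3])
# canister rings: outer contour, sat colours
Q=[]
for nm,lo,hi in(("r",-8,8),("y",22,35),("g",50,85),("b",100,125)):
    h=hsv[:,:,0].astype(int);h=np.where(h>172,h-180,h)
    m=((h>=lo)&(h<=hi)&(hsv[:,:,1]>130)&(hsv[:,:,2]>50)).astype(np.uint8)
    m[:270]=0;m[:,:368]=0;m[:,510:]=0
    n,l,st,ce=cv2.connectedComponentsWithStats(m,connectivity=8);i=1+st[1:,4].argmax()
    ys,xs=np.where(l==i);(e,rad)=cv2.minEnclosingCircle(np.c_[xs,ys].astype(np.float32))
    print(nm,st[i],e,rad,ray(c,e,17));Q.append(ray(c,e,17))
r=fitrow(Q);print("tray",r[0],np.degrees(r[1]),r[2].round(1).tolist(),r[3])
for p in((337,270),(389,238)):print("orange",ray(c,p,60))
E
```

```text
[]Traceback (most recent call last):
  File "<stdin>", line 7, in <module>
  File "h.py", line 8, in fitrow
    s=np.array([93,31,-31,-93.]);P=np.array(P)[:,:2];c=P.mean(0);v=(s[:,None]*(P-c)).sum(0)
                                   ~~~~~~~~~~~^^^^^^
IndexError: too many indices for array: array is 1-dimensional, but 2 were indexed
```

```bash
python3 - <<'E'
from h import *
import pickle
d=pickle.load(open("c0.pkl","rb"));c=d["top"];im=c["img"];hsv=cv2.cvtColor(im,cv2.COLOR_RGB2HSV)
print(im[230,173],im[300,200])
g=np.zeros(im.shape[:2],np.uint8);roi=(slice(215,265),slice(155,285));t=im[230,173].min()*0.5+im[300,200].max()*.5
g[roi]=(im[roi][:,:,:2].min(2)>t)
n,l,st,ce=cv2.connectedComponentsWithStats(g)
P=sorted([tuple(ce[i]) for i in range(1,n) if st[i,4]>200 and st[i,2]<32]);print(P)
if len(P)!=4:P=[(173,230),(204,237),(234,243),(264,250)]
W=[ray(c,p,8) for p in P];r=fitrow(W);print("rack",r[0],np.degrees(r[1]),r[2].round(1).tolist(),r[3])
Q=[]
for nm,lo,hi in(("r",-8,8),("y",22,35),("g",50,85),("b",100,125)):
    h=hsv[:,:,0].astype(int);h=np.where(h>172,h-180,h)
    m=((h>=lo)&(h<=hi)&(hsv[:,:,1]>130)&(hsv[:,:,2]>50)).astype(np.uint8)
    m[:270]=0;m[:,:368]=0;m[:,510:]=0
    n,l,st,ce=cv2.connectedComponentsWithStats(m,connectivity=8);i=1+st[1:,4].argmax()
    ys,xs=np.where(l==i);(e,rad)=cv2.minEnclosingCircle(np.c_[xs,ys].astype(np.float32))
    print(nm,st[i],e,rad,ray(c,e,17));Q.append(ray(c,e,17))
r=fitrow(Q);print("tray",r[0],np.degrees(r[1]),r[2].round(1).tolist(),r[3])
for p in((337,270),(389,238)):print("orange",ray(c,p,60))
E
```

```text
[134 138 131] [ 89  96 101]
[(np.float64(173.06012658227849), np.float64(230.4240506329114)), (np.float64(203.38138138138137), np.float64(236.9039039039039)), (np.float64(233.75862068965517), np.float64(243.57183908045977)), (np.float64(264.2900552486188), np.float64(250.11602209944752))]
rack [535.82710019 209.07256813] -3.045785095597839 [[540.8, 301.9], [537.5, 240.0], [534.2, 178.1], [530.9, 116.2]] [0.63890264 0.15380462 0.2697909  0.49460491]
r [372 281  26  26 327] (384.79998779296875, 293.3999938964844) 13.00010871887207 [ 485.11157194 -129.32596625   17.        ]
y [404 284  28  26 347] (417.6983947753906, 296.3218688964844) 13.800873756408691 [ 489.60996707 -192.33741616   17.        ]
g [437 288  24  26 262] (448.8567810058594, 300.5678405761719) 13.234221458435059 [ 491.10537456 -252.1542629    17.        ]
b [469 291  30  26 345] (483.7536315917969, 303.8768005371094) 15.538846015930176 [ 495.46408562 -318.65645149   17.        ]
tray [ 490.3227498 -223.1185242] 2.96822724420374 [[485.5, -130.2], [488.7, -192.2], [491.9, -254.1], [495.1, -316.0]] [0.99892818 0.90990607 2.09126149 2.6825287 ]
orange [512.23284996 -31.0697479   60.        ]
orange [ 586.15425176 -118.16955046   60.        ]
```

```bash
cat >> h.py <<'E'
from scipy.spatial.transform import Rotation as Ro
def plan(x,y,z,yaw,n):
    from rig import monitor
    s=monitor.sense();q=s["ee_rot"];R=Ro.from_quat(np.r_[q[1:],q[0]]);p=np.array(s["eef_pos"])
    T=Ro.from_euler("ZX",[yaw,180],degrees=True);v=(R.inv()*T).as_rotvec(degrees=True)
    print("from",p.round(1),"tilt/turn",v.round(2),"t",s["time_s"])
    st=(np.array([x,y,z])-p)/n/60;D=Ro.from_rotvec(v/n,degrees=True)
    for i in range(n): print((v/n).round(1).tolist(),R.inv().apply(st).round(3).tolist());R=R*D
E
python3 -c "
from h import *
plan(487,-145,230,93,9)"
```

```text
from [ 215.4 -478.5  230.8] tilt/turn [-5.000e-02 -5.000e-02 -6.878e+01] t 0.1
[-0.0, -0.0, -7.6] [0.712, -0.357, 0.002]
[-0.0, -0.0, -7.6] [0.753, -0.259, 0.002]
[-0.0, -0.0, -7.6] [0.781, -0.157, 0.002]
[-0.0, -0.0, -7.6] [0.795, -0.051, 0.002]
[-0.0, -0.0, -7.6] [0.795, 0.055, 0.002]
[-0.0, -0.0, -7.6] [0.78, 0.16, 0.002]
[-0.0, -0.0, -7.6] [0.752, 0.262, 0.002]
[-0.0, -0.0, -7.6] [0.711, 0.36, 0.002]
[-0.0, -0.0, -7.6] [0.656, 0.451, 0.001]
```

Request:
{"op": "send_rows", "data": {"targets": [0,0,-7.6,0.71,-0.36,0,1,0,0,-7.6,0.75,-0.26,0,1,0,0,-7.6,0.78,-0.16,0,1,0,0,-7.6,0.8,-0.05,0,1,0,0,-7.6,0.8,0.05,0,1]}}

```text
time_s: 0.72
eef_pos: [366.9, -291.5, 231.1]
ee_rot: [-0.0, 0.855, 0.518, -0.0]
force: [-0.0, -0.8, -0.3]
grip_width: 0.999
grip_force: 0.0
```

Request:
{"op": "send_rows", "data": {"targets": [0,0,-7.6,0.78,0.16,0,1,0,0,-7.6,0.75,0.26,0,1,0,0,-7.6,0.71,0.36,0,1,0,0,-7.6,0.66,0.45,0,1,0,0,0,0,0,0,1]}}

```text
time_s: 1.35
eef_pos: [488.4, -142.9, 230.8]
ee_rot: [-0.0, 0.689, 0.725, 0.0]
force: [-0.5, -0.3, -0.9]
grip_width: 0.999
grip_force: 0.0
```

```bash
python3 - <<'E'
from h import *
from rig import eyes
import pickle
plan(487,-145,230,93,1)
c=eyes.capture("wrist");pickle.dump(c,open("w1.pkl","wb"));im=c["img"].copy()
for X in [(485.5,-130.2,70),(488.7,-192.2,73),(491.9,-254.1,84)]:
    cv2.drawMarker(im,tuple(int(v) for v in proj(c,X)),(255,0,255),0,12)
cv2.imwrite("pics/w1.png",im[:,:,::-1])
E
```

```text
from [ 488.4 -142.9  230.8] tilt/turn [-0.03 -0.04 -0.1 ] t 1.35
[-0.0, -0.0, -0.1] [-0.034, -0.024, 0.014]
```

View pics/w1.png

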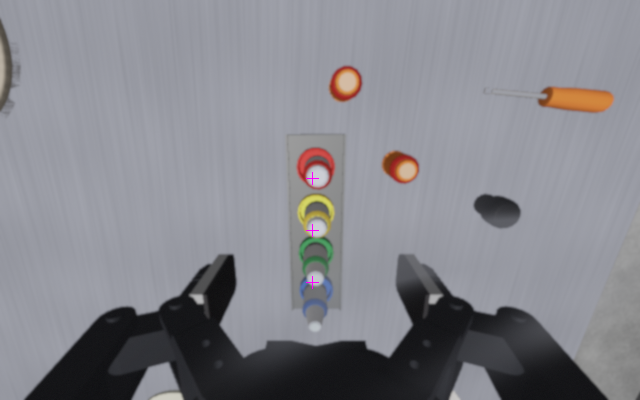

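The wrist view shows the lens tops at red (317,176), yellow (317,228), green (315,279) and blue (315,326), about 4 px to the right (+x) of the predictions.

```bash
python3 - <<'E'
from h import *
import pickle
c=pickle.load(open("w1.pkl","rb"))
W=[ray(c,p,9+h) for p,h in zip([(317,176.5),(317,228),(315.5,279),(315,326)],(61,64,75,82))]
r=fitrow(W);print(np.round(W,1).tolist(),r[0],np.degrees(r[1]),r[2].round(1).tolist(),r[3])
hsv=cv2.cvtColor(c["img"],cv2.COLOR_RGB2HSV)
# tray edges at z=10? corners
W=[ray(c,p,10)for p in[(288,135),(344,135),(291,308),(341,308)]];print(np.round(W,1).tolist())
x,y=r[2][0];plan(x,y,110,90+np.degrees(r[1]),5)
E
```

```text
[[490.4, -127.6, 70.0], [493.5, -188.2, 73.0], [494.8, -249.6, 84.0], [497.3, -312.0, 91.0]] [ 493.96563036 -219.37643791] 2.043142417971919 [[490.6, -126.4], [492.9, -188.4], [495.1, -250.4], [497.3, -312.3]] [1.2439548  0.63510774 0.81264888 0.2838718 ]
[[451.6, -88.2, 10.0], [523.0, -84.7, 10.0], [461.5, -350.8, 10.0], [539.5, -347.0, 10.0]]
from [ 487.6 -144.2  230.8] tilt/turn [-0.05 -0.02  0.68] t 1.4
[-0.0, -0.0, 0.1] [0.059, 0.013, 0.403]
[-0.0, -0.0, 0.1] [0.059, 0.013, 0.403]
[-0.0, -0.0, 0.1] [0.059, 0.013, 0.403]
[-0.0, -0.0, 0.1] [0.059, 0.013, 0.403]
[-0.0, -0.0, 0.1] [0.059, 0.013, 0.403]
```

Request:
{"op": "send_rows", "data": {"targets": [0,0,0,0.18,0.04,0.5,1,0,0,0,0.1,0,0.7,1,0,0,0,0,0,0.8,1,0,0,0,0,0,0.8,1,0,0,0,0,0,0.3,1]}}

```text
time_s: 2.02
eef_pos: [487.1, -128.7, 42.8]
ee_rot: [-0.002, 0.692, 0.722, -0.001]
force: [0.9, -0.0, 0.4]
grip_width: 0.998
grip_force: 0.0
```

Request:
{"op": "send_rows", "data": {"targets": [0,0,0,0,0,0.3,1,0,0,0,0,0,0,1]}}

```text
time_s: 2.28
eef_pos: [487.9, -128.8, 26.4]
ee_rot: [-0.001, 0.691, 0.722, -0.0]
force: [-0.7, -0.1, 1.0]
grip_width: 0.999
grip_force: 0.0
```

```bash
python3 - <<'E'
from h import *
from rig import eyes
import pickle
plan(490.4,-127.4,25,92.5,1)
c=eyes.capture("wrist");cv2.imwrite("pics/w2.png",c["img"][:,:,::-1])
E
```

```text
from [ 487.9 -128.8   26.4] tilt/turn [-0.14 -0.07  0.  ] t 2.275
[-0.1, -0.1, 0.0] [0.022, 0.043, 0.024]
```

View pics/w2.png

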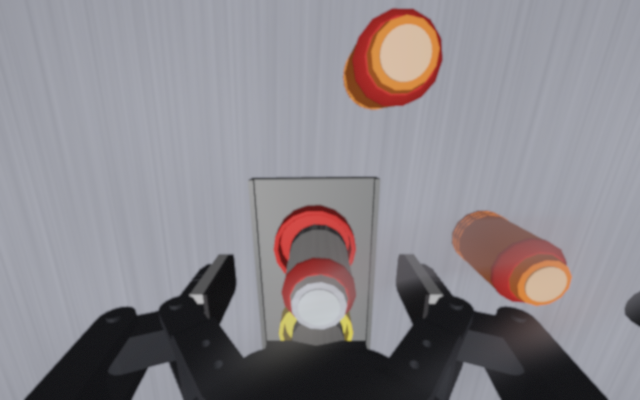

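The red lens top is at (318,307), centred between the fingers (216 and 417). I'll close on it.

Request:
{"op": "send_rows", "data": {"targets": [0,0,0,0.02,0.02,0,-0.3,0,0,0,0,0,0,-0.3,0,0,0,0,0,0,-1,0,0,0,0,0,0,-1,0,0,0,0,0,0,-1], "newtons": 40}}

```text
time_s: 2.95
eef_pos: [490.3, -127.1, 27.8]
ee_rot: [0.0, 0.691, 0.723, 0.0]
force: [-2.9, 0.3, 6.2]
grip_width: 0.382
grip_force: 39.6
```

```bash
python3 - <<'E'
from h import *
from rig import eyes,monitor
c=eyes.capture("wrist");cv2.imwrite("pics/w3.png",c["img"][:,:,::-1])
s=monitor.sense();print(s["grip_width"],s["grip_force"],s["eef_pos"])
print(ray(c,(318,307),70))
E
```

```text
0.38262588262027064 39.55959856510162 [ 490.29350509 -127.05221451   27.8243134 ]
[ 492.4317035  -126.29344523   70.        ]
```

View pics/w3.png

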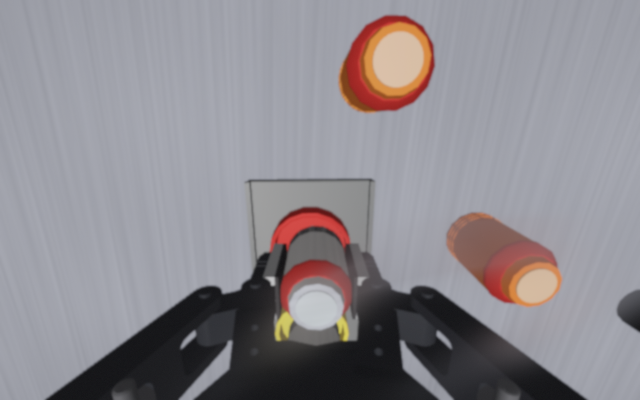

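Request:
{"op": "send_rows", "data": {"targets": [0,0,0,0,0,-0.15,-1,0,0,0,0,0,-0.35,-1,0,0,0,0,0,-0.5,-1,0,0,0,0,0,-0.5,-1,0,0,0,0.2,0,-0.5,-1]}}

```text
time_s: 3.62
eef_pos: [489.3, -115.2, 148.4]
ee_rot: [-0.0, 0.691, 0.723, -0.0]
force: [1.7, -1.0, -3.1]
grip_width: 0.385
grip_force: 40.1
```

Request:
{"op": "send_rows", "data": {"targets": [0,0,1.5,0.5,0.14,0,-1,0,0,1.5,0.7,0.14,0,-1,0,0,1.5,0.7,0.14,0,-1,0,0,1.2,0.6,0.14,0,-1,0,0,0,0.3,0.1,0,-1]}}

```text
time_s: 4.25
eef_pos: [529.4, 54.4, 147.4]
ee_rot: [-0.0, 0.725, 0.688, -0.0]
force: [-1.2, -0.9, -2.1]
grip_width: 0.386
grip_force: 40.2
```

```bash
python3 - <<'E'
from h import *
from rig import eyes,monitor
import pickle
plan(535,60,150,87,1)
c=eyes.capture("wrist");pickle.dump(c,open("w4.pkl","wb"));im=c["img"].copy();s=monitor.sense();print(s["grip_width"],s["grip_force"],s["force"])
for X in [(540.8,301.9,8),(537.5,240,8),(534.2,178.1,8),(530.9,116.2,8)]:
    p=proj(c,X);print(p)
    cv2.drawMarker(im,tuple(int(v) for v in p),(255,0,255),0,12)
cv2.imwrite("pics/w4.png",im[:,:,::-1])
E
```

```text
from [529.4  54.4 147.4] tilt/turn [-0.02 -0.    0.02] t 4.25
[-0.0, -0.0, 0.0] [0.098, 0.089, -0.044]
0.3834852376013978 40.26003062725067 [-1.8264543   2.68697957 -2.57806846]
[ 312.19240401 -108.29953877]
[312.43206207 -14.51989899]
[312.63666075  65.54079108]
[312.81336888 134.68774661]
```

View pics/w4.png

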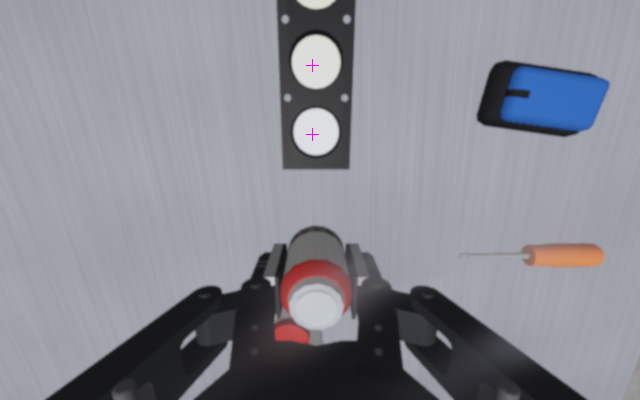

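The wrist view shows pads at (316,132) and (316,61.5), which is the same small bias as at the tray. I'll use the wrist measurements.

```bash
python3 - <<'E'
from h import *
import pickle
c=pickle.load(open("w4.pkl","rb"));im=c["img"]
g=np.zeros(im.shape[:2],np.uint8);g[25:165,285:350]=(im[25:165,285:350,:2].min(2)>150)
n,l,st,ce=cv2.connectedComponentsWithStats(g)
P=[ce[i] for i in range(1,n) if st[i,4]>500]
W=[ray(c,p,8) for p in P];print(P,np.round(W,1).tolist())
d=W[0]-W[1] if W[0][1]>W[1][1] else W[1]-W[0];print(np.linalg.norm(d),np.degrees(np.arctan2(-d[0],d[1])))
lo=min(W,key=lambda w:w[1]);u=np.array([np.sin(np.radians(3.1)),np.cos(np.radians(3.1))])
m=(W[0]+W[1])[:2]/2
for k in(2.5,1.5,.5,-.5):print((m+u*62*k-0).round(1))
x,y=m+u*62*2.5;plan(x,y,147,86.9,5)
E
```

```text
[array([315.69245555,  61.48005766]), array([315.64685109, 131.19305474])] [[537.2, 181.3, 8.0], [533.9, 119.4, 8.0]]
62.017452484739906 -3.0643173687145486
[543.9 305.1]
[540.6 243.2]
[537.2 181.3]
[533.9 119.4]
from [529.9  55.4 147.4] tilt/turn [ 0.01 -0.04  0.15] t 4.3
[0.0, -0.0, 0.0] [0.834, 0.004, 0.002]
[0.0, -0.0, 0.0] [0.834, 0.003, 0.002]
[0.0, -0.0, 0.0] [0.834, 0.003, 0.002]
[0.0, -0.0, 0.0] [0.834, 0.002, 0.002]
[0.0, -0.0, 0.0] [0.834, 0.002, 0.001]
```

Request:
{"op": "send_rows", "data": {"targets": [0,0,0,0.55,0,0,-1,0,0,0,0.8,0,0,-1,0,0,0,0.85,0,0,-1,0,0,0,0.85,0,0,-1,0,0,0,0.7,0.01,0,-1]}}

```text
time_s: 4.92
eef_pos: [542.2, 278.4, 147.2]
ee_rot: [-0.0, 0.726, 0.688, -0.0]
force: [0.6, -0.6, -2.1]
grip_width: 0.384
grip_force: 40.3
```

Request:
{"op": "send_rows", "data": {"targets": [0,0,0,0.42,0,0.3,-1,0,0,0,0,0,0.6,-1,0,0,0,0,0,0.6,-1,0,0,0,0,0,0.3,-1,0,0,0,0,0,0,-1]}}

```text
time_s: 5.55
eef_pos: [543.3, 302.0, 38.7]
ee_rot: [-0.0, 0.726, 0.688, -0.001]
force: [-0.3, -0.5, -1.9]
grip_width: 0.385
grip_force: 40.3
```

```bash
python3 - <<'E'
from h import *
from rig import eyes,monitor
plan(543.9,305.1,27,86.9,1)
c=eyes.capture("wrist");cv2.imwrite("pics/w5.png",c["img"][:,:,::-1])
E
```

```text
from [543.3 302.   38.7] tilt/turn [-0.1   0.04  0.  ] t 5.55
[-0.1, 0.0, 0.0] [0.052, 0.008, 0.194]
```

View pics/w5.png

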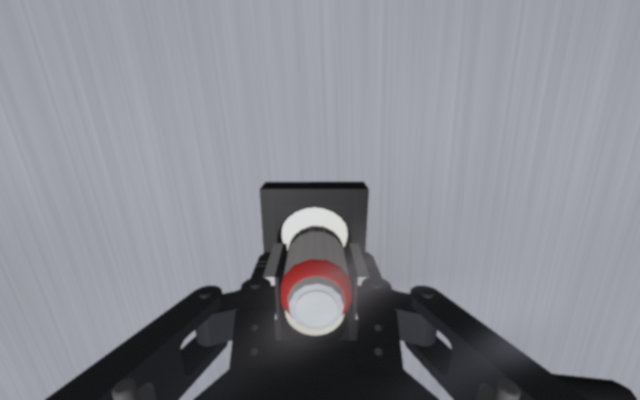

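The objective sits over the pocket, with the pale pad evenly around it. I'll lower it slowly.

Request:
{"op": "send_rows", "data": {"targets": [0,0,0,0.05,0.01,0.08,-1,0,0,0,0,0,0.06,-1,0,0,0,0,0,0.03,-1,0,0,0,0,0,0,-1]}}

```text
time_s: 6.1
eef_pos: [544.2, 305.6, 29.1]
ee_rot: [-0.0, 0.726, 0.688, -0.0]
force: [0.2, 0.1, -2.9]
grip_width: 0.386
grip_force: 40.3
```

Request:
{"op": "send_rows", "data": {"targets": [0,0,0,0,0,0.02,-1,0,0,0,0,0,0,-1]}}

```text
time_s: 6.35
eef_pos: [544.2, 305.6, 27.9]
ee_rot: [-0.0, 0.726, 0.688, -0.0]
force: [-0.6, 0.1, -3.7]
grip_width: 0.386
grip_force: 40.3
```

Request:
{"op": "send_rows", "data": {"targets": [0,0,0,0,0,0.02,-1,0,0,0,0,0,0,-1]}}

```text
time_s: 6.6
eef_pos: [544.3, 305.6, 26.9]
ee_rot: [0.0, 0.726, 0.688, 0.0]
force: [-0.6, -1.3, 0.4]
grip_width: 0.382
grip_force: 40.5
```

Request:
{"op": "send_rows", "data": {"targets": [0,0,0,0,0,0.02,-1,0,0,0,0,0,0,-1]}}

```text
time_s: 6.85
eef_pos: [544.4, 305.7, 26.8]
ee_rot: [0.0, 0.726, 0.688, 0.0]
force: [-4.6, -1.8, 10.3]
grip_width: 0.388
grip_force: 41.5
```

Request:
{"op": "send_rows", "data": {"targets": [0,0,0,0,0,-0.02,-1,0,0,0,0,0,0,0,0,0,0,0,0,0,1,0,0,0,0,0,0,1,0,0,0,0,0,0,1]}}

```text
time_s: 7.48
eef_pos: [544.2, 305.6, 26.7]
ee_rot: [0.0, 0.726, 0.688, 0.0]
force: [0.2, 0.1, 0.8]
grip_width: 0.996
grip_force: 0.0
```

Request:
{"op": "send_rows", "data": {"targets": [0,0,0,0,0,-0.3,1,0,0,0,0,0,-0.7,1,0,0,0,0,0,-0.8,1,0,0,0,0,0,-0.5,1,0,0,0,0,0,0,1]}}

```text
time_s: 8.1
eef_pos: [545.2, 306.0, 168.4]
ee_rot: [0.001, 0.726, 0.688, 0.003]
force: [0.0, 0.4, -0.3]
grip_width: 0.997
grip_force: 0.0
```

```bash
python3 - <<'E'
from h import *
from rig import eyes
plan(493,-188.5,165,92.5,9)
c=eyes.capture("wrist");cv2.imwrite("pics/w6.png",c["img"][:,:,::-1])
E
```

```text
from [545.2 306.  168.4] tilt/turn [ 0.33 -0.12 -5.57] t 8.1
[0.0, -0.0, -0.6] [-0.92, -0.047, 0.004]
[0.0, -0.0, -0.6] [-0.919, -0.057, 0.004]
[0.0, -0.0, -0.6] [-0.918, -0.067, 0.004]
[0.0, -0.0, -0.6] [-0.918, -0.077, 0.005]
[0.0, -0.0, -0.6] [-0.917, -0.087, 0.005]
[0.0, -0.0, -0.6] [-0.916, -0.097, 0.005]
[0.0, -0.0, -0.6] [-0.915, -0.107, 0.006]
[0.0, -0.0, -0.6] [-0.913, -0.117, 0.006]
[0.0, -0.0, -0.6] [-0.912, -0.127, 0.006]
```

View pics/w6.png

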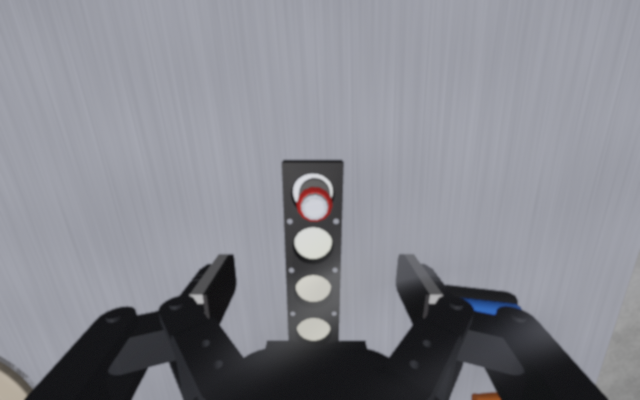

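Red stands upright in the leftmost pocket (lens at (314,207)). Next is yellow.

Request:
{"op": "send_rows", "data": {"targets": [0,0,-0.6,-0.6,-0.05,0,1,0,0,-0.6,-0.9,-0.06,0,1,0,0,-0.6,-0.95,-0.07,0,1,0,0,-0.6,-0.95,-0.08,0,1,0,0,-0.6,-0.95,-0.08,0,1]}}

```text
time_s: 8.78
eef_pos: [514.7, 43.7, 163.8]
ee_rot: [-0.001, 0.707, 0.707, -0.001]
force: [0.9, -0.9, 1.4]
grip_width: 0.997
grip_force: 0.0
```

Request:
{"op": "send_rows", "data": {"targets": [0,0,-0.6,-0.95,-0.09,0,1,0,0,-0.6,-0.95,-0.11,0,1,0,0,-0.6,-0.95,-0.12,0,1,0,0,-0.6,-0.7,-0.12,0,1,0,0,0,-0.33,0,0,1]}}

```text
time_s: 9.4
eef_pos: [492.2, -189.4, 163.9]
ee_rot: [-0.001, 0.693, 0.721, -0.0]
force: [-0.3, 0.2, -0.2]
grip_width: 0.999
grip_force: 0.0
```

Request:
{"op": "send_rows", "data": {"targets": [0,0,0,0,0,0,1]}}

```text
time_s: 9.52
eef_pos: [492.8, -188.0, 164.1]
ee_rot: [-0.001, 0.693, 0.721, -0.0]
force: [-0.2, 1.0, -0.2]
grip_width: 1.0
grip_force: 0.0
```

```bash
python3 - <<'E'
from h import *
from rig import eyes
import pickle
plan(493,-188.5,27.8,92.5,1)
c=eyes.capture("wrist");pickle.dump(c,open("w7.pkl","wb"));cv2.imwrite("pics/w7.png",c["img"][:,:,::-1])
E
```

```text
from [ 492.8 -188.   164.1] tilt/turn [-0.05 -0.05 -0.26] t 9.525
[-0.0, -0.1, -0.3] [-0.01, 0.004, 2.271]
```

View pics/w7.png

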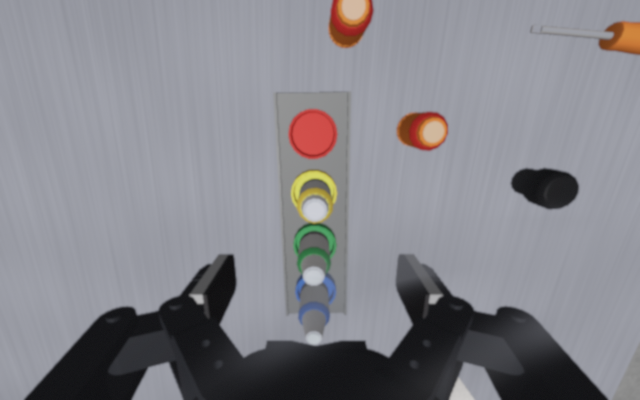

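Yellow's lens is at (314,209), centred between the fingers. I'll descend, grip and lift.

Request:
{"op": "send_rows", "data": {"targets": [0,0,0,0,0,0.4,1,0,0,0,0,0,0.75,1,0,0,0,0,0,0.6,1,0,0,0,0,0,0.4,1,0,0,0,0,0,0.12,1]}}

```text
time_s: 10.2
eef_pos: [492.6, -186.0, 27.3]
ee_rot: [-0.001, 0.692, 0.722, -0.0]
force: [0.5, -0.6, 0.7]
grip_width: 0.999
grip_force: 0.0
```

Request:
{"op": "send_rows", "data": {"targets": [0,0,0,0,0,0,1,0,0,0,0,0,0,-0.3,0,0,0,0,0,0,-1,0,0,0,0,0,0,-1,0,0,0,0,0,0,-1]}}

```text
time_s: 10.82
eef_pos: [493.1, -188.0, 29.1]
ee_rot: [0.0, 0.693, 0.721, 0.0]
force: [-1.5, 0.2, 6.3]
grip_width: 0.389
grip_force: 39.5
```

Request:
{"op": "send_rows", "data": {"targets": [0,0,0,0,0,0,-1]}}

```text
time_s: 10.95
eef_pos: [493.1, -188.0, 29.1]
ee_rot: [0.0, 0.693, 0.721, 0.0]
force: [-2.3, 1.0, 6.7]
grip_width: 0.383
grip_force: 39.5
```

Request:
{"op": "send_rows", "data": {"targets": [0,0,0,0,0,-0.15,-1,0,0,0,0,0,-0.4,-1,0,0,0,0,0,-0.6,-1,0,0,0,0,0,-0.5,-1,0,0,0,0,0,-0.35,-1]}}

```text
time_s: 11.58
eef_pos: [493.1, -187.9, 150.1]
ee_rot: [0.001, 0.693, 0.721, 0.0]
force: [0.1, -0.4, -1.7]
grip_width: 0.384
grip_force: 40.1
```

```bash
python3 -c "
from h import *
plan(540.6,243.2,150,86.9,10)"
```

```text
from [ 493.1 -187.9  150.1] tilt/turn [0.06 0.04 5.42] t 11.575
[0.0, 0.0, 0.5] [0.715, 0.108, -0.0]
[0.0, 0.0, 0.5] [0.716, 0.102, -0.0]
[0.0, 0.0, 0.5] [0.717, 0.095, -0.0]
[0.0, 0.0, 0.5] [0.717, 0.088, -0.0]
[0.0, 0.0, 0.5] [0.718, 0.081, -0.0]
[0.0, 0.0, 0.5] [0.719, 0.074, 0.0]
[0.0, 0.0, 0.5] [0.72, 0.068, 0.0]
[0.0, 0.0, 0.5] [0.72, 0.061, 0.0]
[0.0, 0.0, 0.5] [0.721, 0.054, 0.0]
[0.0, 0.0, 0.5] [0.721, 0.047, 0.0]
```

Request:
{"op": "send_rows", "data": {"targets": [0,0,0.5,0.4,0.11,0,-1,0,0,0.5,0.7,0.1,0,-1,0,0,0.5,0.8,0.1,0,-1,0,0,0.5,0.8,0.09,0,-1,0,0,0.5,0.8,0.08,0,-1]}}

```text
time_s: 12.2
eef_pos: [517.2, 24.4, 148.8]
ee_rot: [-0.0, 0.708, 0.706, 0.0]
force: [0.7, -0.3, -1.3]
grip_width: 0.382
grip_force: 40.1
```

Request:
{"op": "send_rows", "data": {"targets": [0,0,0.6,0.8,0.08,0,-1,0,0,0.6,0.8,0.07,0,-1,0,0,0.6,0.8,0.06,0,-1,0,0,0.6,0.8,0.05,0,-1,0,0,0.5,0.48,0.04,0,-1]}}

```text
time_s: 12.82
eef_pos: [539.8, 245.3, 148.6]
ee_rot: [-0.0, 0.725, 0.688, -0.0]
force: [0.5, -0.0, -2.4]
grip_width: 0.387
grip_force: 40.1
```

Request:
{"op": "send_rows", "data": {"targets": [0,0,0,0,0,0.2,-1,0,0,0,0,0,0.5,-1,0,0,0,0,0,0.6,-1,0,0,0,0,0,0.4,-1,0,0,0,0,0,0.13,-1]}}

```text
time_s: 13.45
eef_pos: [539.4, 242.0, 37.1]
ee_rot: [-0.001, 0.726, 0.688, -0.001]
force: [-1.0, 0.1, -2.4]
grip_width: 0.385
grip_force: 40.1
```

```bash
python3 -c "
from h import *
plan(540.6,243.2,28.1,86.9,1)"
```

```text
from [539.4 242.   37.1] tilt/turn [-0.18  0.06 -0.02] t 13.45
[-0.2, 0.1, -0.0] [0.021, 0.02, 0.15]
```

Request:
{"op": "send_rows", "data": {"targets": [0,0,0,0.01,0.01,0.06,-1,0,0,0,0,0,0.04,-1,0,0,0,0,0,0,-1]}}

```text
time_s: 13.82
eef_pos: [541.1, 243.8, 33.2]
ee_rot: [0.0, 0.726, 0.688, 0.0]
force: [-1.0, 0.0, -2.6]
grip_width: 0.383
grip_force: 40.1
```

Request:
{"op": "send_rows", "data": {"targets": [0,0,0,0,0,0.02,-1,0,0,0,0,0,0,-1]}}

```text
time_s: 14.08
eef_pos: [540.9, 243.8, 31.6]
ee_rot: [0.0, 0.726, 0.688, 0.0]
force: [0.6, 0.1, -2.7]
grip_width: 0.386
grip_force: 40.1
```

Request:
{"op": "send_rows", "data": {"targets": [0,0,0,0,0,0.03,-1,0,0,0,0,0,0,-1]}}

```text
time_s: 14.32
eef_pos: [540.8, 243.7, 29.5]
ee_rot: [-0.0, 0.726, 0.688, -0.0]
force: [-0.9, 0.3, -2.6]
grip_width: 0.383
grip_force: 40.1
```

Request:
{"op": "send_rows", "data": {"targets": [0,0,0,0,0,0.02,-1,0,0,0,0,0,0,-1]}}

```text
time_s: 14.58
eef_pos: [540.8, 243.7, 28.4]
ee_rot: [-0.0, 0.726, 0.688, -0.0]
force: [0.3, -0.0, -1.8]
grip_width: 0.386
grip_force: 40.1
```

Request:
{"op": "send_rows", "data": {"targets": [0,0,0,0,0,0.01,-1,0,0,0,0,0,0,-1]}}

```text
time_s: 14.82
eef_pos: [540.9, 243.8, 28.2]
ee_rot: [0.0, 0.726, 0.688, 0.0]
force: [-1.5, -0.2, 0.3]
grip_width: 0.389
grip_force: 40.3
```

Contact is at 28.2, as expected. I'll release, rise and go to green.

Request:
{"op": "send_rows", "data": {"targets": [0,0,0,0,0,0,0,0,0,0,0,0,0,1,0,0,0,0,0,0,1,0,0,0,0,0,0,1]}}

```text
time_s: 15.32
eef_pos: [540.9, 243.7, 27.9]
ee_rot: [0.0, 0.726, 0.688, 0.0]
force: [0.4, 0.3, 0.3]
grip_width: 1.003
grip_force: 0.0
```

Request:
{"op": "send_rows", "data": {"targets": [0,0,0,0,0,-0.3,1,0,0,0,0,0,-0.7,1,0,0,0,0,0,-0.8,1,0,0,0,0,0,-0.5,1,0,0,0,0,0,0,1]}}

```text
time_s: 15.95
eef_pos: [541.9, 244.0, 169.4]
ee_rot: [0.002, 0.726, 0.688, 0.003]
force: [-0.3, 0.1, -0.8]
grip_width: 0.998
grip_force: 0.0
```

```bash
python3 -c "
from h import *
plan(495,-250,168,92.5,9)"
```

```text
from [541.9 244.  169.4] tilt/turn [ 0.33 -0.08 -5.57] t 15.95
[0.0, -0.0, -0.6] [-0.918, -0.038, 0.001]
[0.0, -0.0, -0.6] [-0.918, -0.048, 0.001]
[0.0, -0.0, -0.6] [-0.917, -0.058, 0.001]
[0.0, -0.0, -0.6] [-0.917, -0.068, 0.001]
[0.0, -0.0, -0.6] [-0.916, -0.077, 0.002]
[0.0, -0.0, -0.6] [-0.915, -0.087, 0.002]
[0.0, -0.0, -0.6] [-0.914, -0.097, 0.002]
[0.0, -0.0, -0.6] [-0.913, -0.107, 0.002]
[0.0, -0.0, -0.6] [-0.912, -0.117, 0.002]
```

Request:
{"op": "send_rows", "data": {"targets": [0,0,-0.6,-0.6,-0.04,0,1,0,0,-0.6,-0.9,-0.05,0,1,0,0,-0.6,-0.95,-0.06,0,1,0,0,-0.6,-0.95,-0.07,0,1,0,0,-0.6,-0.95,-0.08,0,1]}}

```text
time_s: 16.58
eef_pos: [514.0, -18.2, 165.5]
ee_rot: [-0.0, 0.707, 0.707, -0.0]
force: [0.5, 0.9, -0.2]
grip_width: 0.996
grip_force: 0.0
```

Request:
{"op": "send_rows", "data": {"targets": [0,0,-0.6,-0.95,-0.09,0,1,0,0,-0.6,-0.95,-0.1,0,1,0,0,-0.6,-0.95,-0.1,0,1,0,0,-0.6,-0.7,-0.11,0,1,0,0,0,-0.34,0,0,1]}}

```text
time_s: 17.2
eef_pos: [493.7, -251.9, 165.3]
ee_rot: [-0.001, 0.693, 0.721, -0.0]
force: [0.0, 1.2, -0.3]
grip_width: 0.998
grip_force: 0.0
```

Request:
{"op": "send_rows", "data": {"targets": [0,0,0,0,0,0,1]}}

```text
time_s: 17.32
eef_pos: [494.4, -250.5, 165.4]
ee_rot: [-0.0, 0.693, 0.721, 0.0]
force: [0.9, 0.5, -0.1]
grip_width: 0.997
grip_force: 0.0
```

```bash
python3 - <<'E'
from h import *
from rig import eyes
plan(495,-250,27.5,92.5,1)
c=eyes.capture("wrist");a=c["img"];t=eyes.capture("top");print(proj(c,(495,-250,84)),proj(c,(495,-250,9)))
cv2.imwrite("pics/w8.png",np.vstack([a,t["img"][200:]])[:,:,::-1])
E
```

```text
from [ 494.4 -250.5  165.4] tilt/turn [-0.03 -0.05 -0.25] t 17.325
[-0.0, -0.0, -0.3] [0.006, 0.012, 2.298]
[314.96605412 212.45554226] [315.10822774 190.26013438]
```

View pics/w8.png

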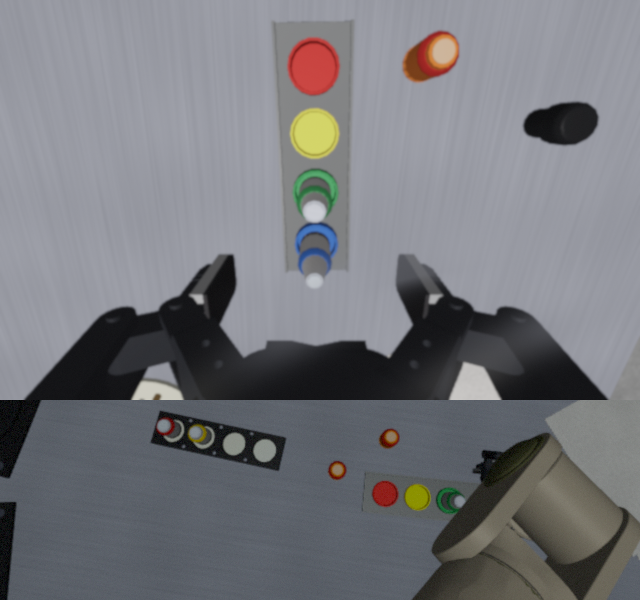

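Red and yellow stand in pockets 1 and 2. Green's lens is at (315,211) against a predicted (315,212), so I'll grip it.

Request:
{"op": "send_rows", "data": {"targets": [0,0,0,0,0,0.4,1,0,0,0,0,0,0.75,1,0,0,0,0,0,0.6,1,0,0,0,0,0,0.4,1,0,0,0,0,0,0.14,1]}}

```text
time_s: 18.05
eef_pos: [494.3, -248.6, 27.4]
ee_rot: [-0.001, 0.692, 0.722, -0.0]
force: [0.2, -0.2, -0.0]
grip_width: 0.998
grip_force: 0.0
```

Request:
{"op": "send_rows", "data": {"targets": [0,0,0,0,0,0,1,0,0,0,0,0,0,-0.3,0,0,0,0,0,0,-1,0,0,0,0,0,0,-1,0,0,0,0,0,0,-1]}}

```text
time_s: 18.68
eef_pos: [494.6, -250.5, 29.1]
ee_rot: [0.0, 0.693, 0.721, -0.0]
force: [-1.5, 1.3, 6.7]
grip_width: 0.383
grip_force: 39.5
```

Request:
{"op": "send_rows", "data": {"targets": [0,0,0,0,0,0,-1]}}

```text
time_s: 18.8
eef_pos: [494.6, -250.5, 29.1]
ee_rot: [0.0, 0.693, 0.721, -0.0]
force: [-2.1, 0.0, 6.1]
grip_width: 0.385
grip_force: 39.5
```

Request:
{"op": "send_rows", "data": {"targets": [0,0,0,0,0,-0.15,-1,0,0,0,0,0,-0.4,-1,0,0,0,0,0,-0.6,-1,0,0,0,0,0,-0.5,-1,0,0,0,0,0,-0.35,-1]}}

```text
time_s: 19.42
eef_pos: [494.6, -250.3, 150.1]
ee_rot: [0.001, 0.693, 0.721, 0.0]
force: [0.7, -0.7, -3.3]
grip_width: 0.386
grip_force: 40.1
```

```bash
python3 -c "
from h import *
plan(537.2,181.3,150,86.9,10)"
```

```text
from [ 494.6 -250.3  150.1] tilt/turn [0.05 0.04 5.42] t 19.425
[0.0, 0.0, 0.5] [0.716, 0.1, -0.0]
[0.0, 0.0, 0.5] [0.717, 0.093, -0.0]
[0.0, 0.0, 0.5] [0.718, 0.087, -0.0]
[0.0, 0.0, 0.5] [0.718, 0.08, -0.0]
[0.0, 0.0, 0.5] [0.719, 0.073, -0.0]
[0.0, 0.0, 0.5] [0.72, 0.066, -0.0]
[0.0, 0.0, 0.5] [0.72, 0.059, 0.0]
[0.0, 0.0, 0.5] [0.721, 0.053, 0.0]
[0.0, 0.0, 0.5] [0.721, 0.046, 0.0]
[0.0, 0.0, 0.5] [0.722, 0.039, 0.0]
```

Request:
{"op": "send_rows", "data": {"targets": [0,0,0.5,0.4,0.1,0,-1,0,0,0.5,0.7,0.1,0,-1,0,0,0.5,0.8,0.09,0,-1,0,0,0.5,0.8,0.08,0,-1,0,0,0.5,0.8,0.07,0,-1]}}

```text
time_s: 20.05
eef_pos: [516.3, -38.1, 148.7]
ee_rot: [-0.0, 0.708, 0.706, 0.0]
force: [0.6, 0.0, -2.3]
grip_width: 0.382
grip_force: 40.1
```

Request:
{"op": "send_rows", "data": {"targets": [0,0,0.6,0.8,0.07,0,-1,0,0,0.6,0.8,0.06,0,-1,0,0,0.6,0.8,0.05,0,-1,0,0,0.6,0.8,0.05,0,-1,0,0,0.5,0.49,0.03,0,-1]}}

```text
time_s: 20.68
eef_pos: [536.6, 183.4, 148.6]
ee_rot: [-0.0, 0.725, 0.688, -0.0]
force: [-0.3, -1.1, -2.2]
grip_width: 0.381
grip_force: 40.1
```

Request:
{"op": "send_rows", "data": {"targets": [0,0,0,0,0,0.2,-1,0,0,0,0,0,0.5,-1,0,0,0,0,0,0.6,-1,0,0,0,0,0,0.4,-1,0,0,0,0,0,0.13,-1]}}

```text
time_s: 21.3
eef_pos: [536.1, 180.4, 37.2]
ee_rot: [-0.001, 0.726, 0.688, -0.001]
force: [0.7, -0.3, -1.6]
grip_width: 0.382
grip_force: 40.1
```

Request:
{"op": "send_rows", "data": {"targets": [0,0,0,0,0,0,-1,0,0,0,0,0,0,-1]}}

```text
time_s: 21.55
eef_pos: [537.6, 181.2, 39.7]
ee_rot: [0.001, 0.726, 0.688, 0.001]
force: [0.4, 0.3, -2.9]
grip_width: 0.382
grip_force: 40.1
```

```bash
python3 -c "
from h import *
plan(537.2,181.3,28.1,86.9,1)"
```

```text
from [537.6 181.2  39.7] tilt/turn [ 0.1  -0.02  0.01] t 21.55
[0.1, -0.0, 0.0] [0.002, -0.007, 0.194]
```

Request:
{"op": "send_rows", "data": {"targets": [0,0,0,0,0,0.08,-1,0,0,0,0,0,0.06,-1,0,0,0,0,0,0.03,-1,0,0,0,0,0,0,-1]}}

```text
time_s: 22.05
eef_pos: [537.0, 181.3, 28.4]
ee_rot: [-0.0, 0.726, 0.688, -0.0]
force: [-0.3, -0.4, -2.4]
grip_width: 0.387
grip_force: 40.2
```

Request:
{"op": "send_rows", "data": {"targets": [0,0,0,0,0,0.02,-1,0,0,0,0,0,0,-1]}}

```text
time_s: 22.3
eef_pos: [537.1, 181.4, 28.1]
ee_rot: [0.0, 0.726, 0.688, 0.0]
force: [-3.2, -0.4, 5.3]
grip_width: 0.384
grip_force: 41.0
```

Request:
{"op": "send_rows", "data": {"targets": [0,0,0,0,0,0.01,-1,0,0,0,0,0,0,-1]}}

```text
time_s: 22.55
eef_pos: [537.2, 181.4, 28.1]
ee_rot: [0.0, 0.726, 0.688, 0.0]
force: [-5.6, -1.1, 11.1]
grip_width: 0.383
grip_force: 41.6
```

Green is seated. I'll release it and go to blue.

Request:
{"op": "send_rows", "data": {"targets": [0,0,0,0,0,-0.02,-1,0,0,0,0,0,0,0,0,0,0,0,0,0,1,0,0,0,0,0,0,1,0,0,0,0,0,0,1]}}

```text
time_s: 23.18
eef_pos: [537.0, 181.3, 27.9]
ee_rot: [-0.0, 0.726, 0.688, 0.0]
force: [-0.5, -0.4, 0.6]
grip_width: 0.998
grip_force: 0.0
```

Request:
{"op": "send_rows", "data": {"targets": [0,0,0,0,0,-0.3,1,0,0,0,0,0,-0.7,1,0,0,0,0,0,-0.8,1,0,0,0,0,0,-0.5,1,0,0,0,0,0,0,1]}}

```text
time_s: 23.8
eef_pos: [538.0, 181.5, 169.3]
ee_rot: [0.002, 0.726, 0.688, 0.002]
force: [0.3, -0.3, -0.2]
grip_width: 0.999
grip_force: 0.0
```

```bash
python3 -c "
from h import *
plan(497.3,-312.3,168,92.5,9)"
```

```text
from [538.  181.5 169.3] tilt/turn [ 0.33 -0.04 -5.57] t 23.8
[0.0, -0.0, -0.6] [-0.917, -0.026, 0.001]
[0.0, -0.0, -0.6] [-0.917, -0.036, 0.001]
[0.0, -0.0, -0.6] [-0.916, -0.046, 0.002]
[0.0, -0.0, -0.6] [-0.916, -0.056, 0.002]
[0.0, -0.0, -0.6] [-0.915, -0.066, 0.002]
[0.0, -0.0, -0.6] [-0.914, -0.076, 0.002]
[0.0, -0.0, -0.6] [-0.914, -0.086, 0.002]
[0.0, -0.0, -0.6] [-0.913, -0.096, 0.002]
[0.0, -0.0, -0.6] [-0.911, -0.105, 0.002]
```

Request:
{"op": "send_rows", "data": {"targets": [0,0,-0.6,-0.6,-0.02,0,1,0,0,-0.6,-0.9,-0.04,0,1,0,0,-0.6,-0.95,-0.05,0,1,0,0,-0.6,-0.95,-0.06,0,1,0,0,-0.6,-0.95,-0.07,0,1]}}

```text
time_s: 24.42
eef_pos: [513.8, -80.8, 165.5]
ee_rot: [-0.0, 0.707, 0.707, -0.0]
force: [0.9, -0.1, 0.1]
grip_width: 1.001
grip_force: 0.0
```

Request:
{"op": "send_rows", "data": {"targets": [0,0,-0.6,-0.95,-0.08,0,1,0,0,-0.6,-0.95,-0.09,0,1,0,0,-0.6,-0.95,-0.09,0,1,0,0,-0.6,-0.7,-0.1,0,1,0,0,0,-0.33,0,0,1]}}

```text
time_s: 25.05
eef_pos: [495.8, -313.9, 165.2]
ee_rot: [-0.001, 0.693, 0.721, -0.0]
force: [0.5, 0.2, -0.7]
grip_width: 1.001
grip_force: 0.0
```

Request:
{"op": "send_rows", "data": {"targets": [0,0,0,0,0,0,1]}}

```text
time_s: 25.18
eef_pos: [496.5, -312.3, 165.3]
ee_rot: [-0.001, 0.693, 0.721, 0.0]
force: [-0.5, 1.2, -0.4]
grip_width: 1.002
grip_force: 0.0
```

```bash
python3 - <<'E'
from h import *
from rig import eyes
plan(497.3,-312.3,28,92.5,1)
c=eyes.capture("wrist");a=c["img"];t=eyes.capture("top");print(proj(c,(497.3,-312.3,91)))
cv2.imwrite("pics/w9.png",np.vstack([a,t["img"][200:]])[:,:,::-1])
E
```

```text
from [ 496.5 -312.3  165.3] tilt/turn [-0.03 -0.05 -0.24] t 25.175
[-0.0, -0.1, -0.2] [-0.002, 0.015, 2.289]
[315.18298213 215.87665259]
```

View pics/w9.png

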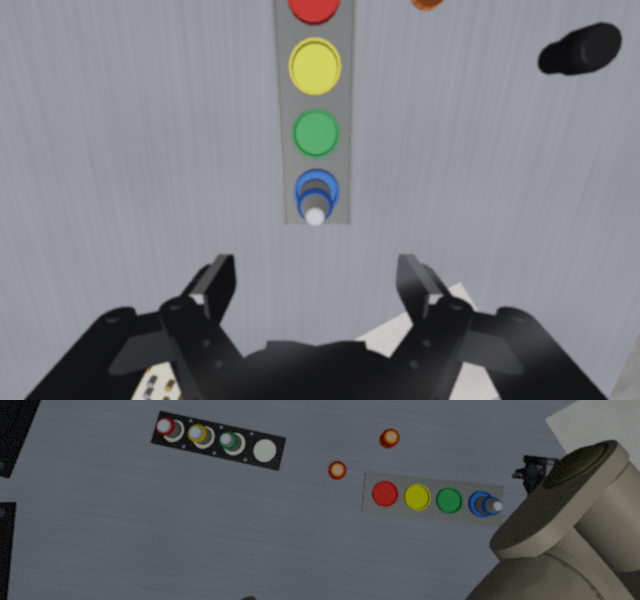

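Three objectives now stand in the rack. Blue's lens is at (315,216), exactly as predicted, so I'll grip it.

Request:
{"op": "send_rows", "data": {"targets": [0,0,0,0,0.01,0.4,1,0,0,0,0,0,0.75,1,0,0,0,0,0,0.6,1,0,0,0,0,0,0.4,1,0,0,0,0,0,0.14,1]}}

```text
time_s: 25.9
eef_pos: [497.1, -310.4, 27.5]
ee_rot: [-0.001, 0.692, 0.722, 0.0]
force: [1.2, 0.8, 0.4]
grip_width: 0.997
grip_force: 0.0
```

Request:
{"op": "send_rows", "data": {"targets": [0,0,0,0,0,0,1,0,0,0,0,0,0,-0.3,0,0,0,0,0,0,-1,0,0,0,0,0,0,-1,0,0,0,0,0,0,-1]}}

```text
time_s: 26.52
eef_pos: [497.2, -312.4, 29.1]
ee_rot: [0.0, 0.693, 0.721, -0.0]
force: [-1.8, 1.7, 7.1]
grip_width: 0.386
grip_force: 39.6
```

Request:
{"op": "send_rows", "data": {"targets": [0,0,0,0,0,0,-1]}}

```text
time_s: 26.65
eef_pos: [497.2, -312.4, 29.1]
ee_rot: [0.0, 0.693, 0.721, -0.0]
force: [-2.1, 0.9, 5.2]
grip_width: 0.383
grip_force: 39.6
```

Request:
{"op": "send_rows", "data": {"targets": [0,0,0,0,0,-0.15,-1,0,0,0,0,0,-0.4,-1,0,0,0,0,0,-0.6,-1,0,0,0,0,0,-0.5,-1,0,0,0,0,0,-0.35,-1]}}

```text
time_s: 27.28
eef_pos: [497.2, -312.2, 150.0]
ee_rot: [0.0, 0.693, 0.721, 0.0]
force: [0.2, 0.5, -3.5]
grip_width: 0.383
grip_force: 40.2
```

```bash
python3 -c "
from h import *
plan(533.9,119.4,150,86.9,10)"
```

```text
from [ 497.2 -312.2  150. ] tilt/turn [0.04 0.03 5.43] t 27.275
[0.0, 0.0, 0.5] [0.716, 0.09, -0.0]
[0.0, 0.0, 0.5] [0.717, 0.083, -0.0]
[0.0, 0.0, 0.5] [0.718, 0.077, -0.0]
[0.0, 0.0, 0.5] [0.718, 0.07, -0.0]
[0.0, 0.0, 0.5] [0.719, 0.063, -0.0]
[0.0, 0.0, 0.5] [0.72, 0.056, -0.0]
[0.0, 0.0, 0.5] [0.72, 0.049, -0.0]
[0.0, 0.0, 0.5] [0.721, 0.043, -0.0]
[0.0, 0.0, 0.5] [0.721, 0.036, -0.0]
[0.0, 0.0, 0.5] [0.721, 0.029, -0.0]
```

Request:
{"op": "send_rows", "data": {"targets": [0,0,0.5,0.4,0.09,0,-1,0,0,0.5,0.7,0.09,0,-1,0,0,0.5,0.8,0.08,0,-1,0,0,0.5,0.8,0.07,0,-1,0,0,0.5,0.8,0.06,0,-1]}}

```text
time_s: 27.9
eef_pos: [515.9, -100.0, 148.6]
ee_rot: [-0.0, 0.708, 0.706, 0.0]
force: [0.3, -0.6, -3.4]
grip_width: 0.385
grip_force: 40.3
```

Request:
{"op": "send_rows", "data": {"targets": [0,0,0.6,0.8,0.06,0,-1,0,0,0.6,0.8,0.05,0,-1,0,0,0.6,0.8,0.04,0,-1,0,0,0.6,0.8,0.04,0,-1,0,0,0.5,0.49,0.02,0,-1]}}

```text
time_s: 28.52
eef_pos: [533.3, 121.6, 148.5]
ee_rot: [-0.0, 0.725, 0.688, -0.0]
force: [0.7, -0.8, -3.9]
grip_width: 0.384
grip_force: 40.3
```

Request:
{"op": "send_rows", "data": {"targets": [0,0,0,0,0,0.2,-1,0,0,0,0,0,0.5,-1,0,0,0,0,0,0.6,-1,0,0,0,0,0,0.4,-1,0,0,0,0,0,0.13,-1]}}

```text
time_s: 29.15
eef_pos: [532.8, 118.6, 37.1]
ee_rot: [-0.001, 0.726, 0.688, -0.001]
force: [0.5, 0.1, -2.8]
grip_width: 0.388
grip_force: 40.3
```

Request:
{"op": "send_rows", "data": {"targets": [0,0,0,0,0,0,-1,0,0,0,0,0,0,-1]}}

```text
time_s: 29.4
eef_pos: [534.3, 119.2, 39.7]
ee_rot: [0.001, 0.726, 0.688, 0.001]
force: [-0.6, 0.0, -3.9]
grip_width: 0.386
grip_force: 40.3
```

```bash
python3 -c "
from h import *
plan(533.9,119.4,28.1,86.9,1)"
```

```text
from [534.3 119.2  39.7] tilt/turn [ 0.1  -0.    0.02] t 29.4
[0.1, -0.0, 0.0] [0.003, -0.007, 0.194]
```

Request:
{"op": "send_rows", "data": {"targets": [0,0,0,0,0,0.08,-1,0,0,0,0,0,0.06,-1,0,0,0,0,0,0.03,-1,0,0,0,0,0,0,-1]}}

```text
time_s: 29.9
eef_pos: [533.7, 119.4, 28.4]
ee_rot: [-0.0, 0.726, 0.688, -0.0]
force: [0.9, -0.4, -4.1]
grip_width: 0.388
grip_force: 40.5
```

Request:
{"op": "send_rows", "data": {"targets": [0,0,0,0,0,0.02,-1,0,0,0,0,0,0,-1]}}

```text
time_s: 30.15
eef_pos: [533.8, 119.4, 28.1]
ee_rot: [0.0, 0.726, 0.688, 0.0]
force: [-3.9, 0.2, 5.8]
grip_width: 0.384
grip_force: 41.4
```

Seated. I'll release, rise, back away and check.

Request:
{"op": "send_rows", "data": {"targets": [0,0,0,0,0,-0.01,-1,0,0,0,0,0,0,0,0,0,0,0,0,0,1,0,0,0,0,0,0,1,0,0,0,0,0,0,1]}}

```text
time_s: 30.78
eef_pos: [533.8, 119.4, 27.9]
ee_rot: [0.0, 0.726, 0.688, 0.0]
force: [0.1, 0.4, -0.5]
grip_width: 0.997
grip_force: 0.0
```

Request:
{"op": "send_rows", "data": {"targets": [0,0,0,0,0,-0.3,1,0,0,0,0,0,-0.7,1,0,0,0,0,0,-0.8,1,0,0,0,0,0,-0.8,1,0,0,0,0,0,0,1]}}

```text
time_s: 31.4
eef_pos: [535.2, 119.5, 187.4]
ee_rot: [0.002, 0.726, 0.688, 0.003]
force: [0.2, 0.1, -0.1]
grip_width: 0.999
grip_force: 0.0
```

Request:
{"op": "send_rows", "data": {"targets": [0,0,0,0,0,0,1,0,0,0,0,0,0,1]}}

```text
time_s: 31.65
eef_pos: [533.2, 119.4, 182.5]
ee_rot: [-0.001, 0.726, 0.688, -0.001]
force: [0.5, 0.4, -0.8]
grip_width: 1.001
grip_force: 0.0
```

```bash
python3 - <<'E'
from h import *
from rig import eyes
a=eyes.capture("wrist")["img"];t=eyes.capture("top")
for X in [(543.9,305.1,69),(540.6,243.2,72),(537.2,181.3,83),(533.9,119.4,90)]:print(proj(t,X).round(0))
b=np.hstack([cv2.resize(t["img"][190:290,140:300],(640,400),interpolation=cv2.INTER_CUBIC)])
cv2.imwrite("pics/w10.png",cv2.resize(np.vstack([b,a]),(480,600))[:,:,::-1])
E
```

```text
[161. 224.]
[193. 231.]
[224. 237.]
[257. 244.]
```

View pics/w10.png

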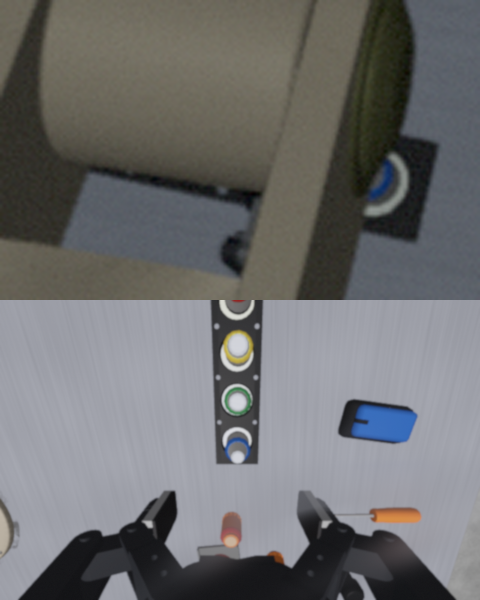

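The wrist view shows all four objectives upright and centred in their pockets, in the order red, yellow, green, blue. The arm is clear of everything.

```bash
python3 -c "
from rig import job
print(job.finish_job())"
```

```text
the job is handed in; nothing more can be done
None
```

All four objectives stand upright in the rack pockets in their original left-to-right order (red, yellow, green, blue), and the job was handed in at about 32 s; the hand-in call returned no verdict.

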